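# Sort two tested sensor modules into the pass and reject nests

### The job

Sort the two tagged sensor modules by the shape of the black tag on top: the module with the round tag goes into the nest marked with the round disc (pass), and the module with the bar tag into the nest marked with the bar (reject). Each must lie flat and upright on the floor of its nest, let go and at rest; the third, untagged module is not tested yet and needs no sorting.

Things in the scene. Friction and masses are not known exactly. Their poses are not given: they have to be found in the camera images.
- module_pass: Sensor module with the ROUND tag: light grey metal housing 60 (its x) x 36 (its y) x 32 mm high with a round-topped metal sensor cell, about 20 mm wide, standing up from its +x half on the centre line to 47 mm above the underside, and a flat black disc tag (26 mm across, 3 mm thick) on top of its -x half. Loose, about 0.15 kg; grasp across its 36 mm width. Origin: centre of the underside; z up.
- module_reject: Sensor module with the BAR tag: the same housing, 60 (its x) x 36 (its y) x 32 mm high, and the same sensor cell on its +x half, but with a straight black bar tag (34 mm long across the width, 8 mm wide, 3 mm thick) on top of its -x half. Loose, about 0.15 kg. Origin: centre of the underside; z up.
- nest_pass: Pass nest: white shallow tray fixed to the bench, pocket 74 (its x) x 50 (its y) mm inside, floor 3 mm above the bench, walls 4 mm thick with their top 12 mm above the bench. A flat lip, 34 mm long and 5 mm high, on its -x side carries the raised black DISC mark, 26 mm across. Origin: centre of the pocket, at bench level; z up. A module may lie in it either way round, its long side along the nest's x.
- nest_reject: Reject nest: the same white tray fixed to the bench (pocket 74 x 50 mm, floor at 3 mm, wall top at 12 mm, long side along its x), but the lip on its -x side carries the raised black BAR mark, 34 x 8 mm. Origin: centre of the pocket, at bench level; z up.

How it is judged:
By the outcome, as a careful person would: the job done as asked, in the order asked, and still so for the second after the job is handed in, with the robot touching nothing.
It also fails if it takes over 46 s, if anything falls off the work surface, if the arm or the gripper's body presses on something with over 40 N, if the wrist force passes 120 N, or if a joint passes its speed limit or range.

### The arm

A 6-joint arm with a two-finger parallel gripper is mounted at the origin on a cart in front of the work surface, level with it; the furniture and walls round the work are solid. World frame = base frame: x ahead of the robot, y to its left, z up, the work surface at z = 0. Lengths are in m, angles in degrees, forces in N, time in s.
With the tool pointing down it reaches from about 0.4 to 0.825 m from the base axis. Payload 7 kg.
Tool frame: the origin (TCP) lies midway between the tips of the shut fingers; the grasp point (between the pads) lies 19 mm behind it; z points along the fingers, x is the direction in which the jaws open and shut, and the axes are right-handed (so a half turn about z gives the same grasp; the last joint's range is limited). The gripper opens to 88 mm and grips with 3 to 60 N. Pads are 19 mm wide; open, the fingers measure 130 mm over their backs; the gripper's body (78 mm by 193 mm) begins 47 mm behind the grasp point.
Start: joints at [80.793, 20.546, 0.682, 0, -70.136, -16.507], TCP at [0.293, 0.608, 0.227] pointing down, gripper open.
Joint ranges: [-176.03, 176.03], [-82.01, 121.73], [-58.28, 71.71], [-173.87, 95.51], [-174.79, -0.11], [-173.66, 173.66]. Speed limits (degrees/s): [136.94, 136.94, 172.46, 180, 180, 180].

### API

Orientations are given as [roll, pitch, yaw] about the fixed x, y, z axes, in that order (R = Rz(yaw) Ry(pitch) Rx(roll)).
In Python, from plant import * gives the robot as it stands. The module is installed in compiled form; this text tells all that it offers.
- The arm moves only by the shell command python3 -m pendant 'ROWS' [OPENING]. ROWS is JSON, a list that holds one entry, the list of rows, each a list of 6 numbers: the shift along the world's x, y, z in mm, then the turn, a rotation vector about the world's x, y, z in degrees. A call has 1 to 10 rows; each row is the pose to reach, as a shift and turn from the pose commanded when the call began; what a row does not reach only later rows make up. A row lasts 1/8 s, in which the tool goes at most 62.5 mm and 10.7 degrees, less where a joint would pass 70% of its speed; a pose out of reach is approached as far as the arm can. A call with a gripper value outside its range is refused whole. OPENING is the closure, from -1 (fully open) to 1 (shut), set as the call begins (- or left out, the last holds). The fingers move at their own pace and stop on an object; the grip force is fixed at half the most. Time passes only in rows, so rows that repeat a pose let the fingers close. It gives the time, the measured TCP pose, the force and the opening at its end, in the units of the state.
- get_obs(): the state, without advancing time (a new reading comes with each control period).
- snapshot(name): name is "scene" or "side" or "wrist"; returns a dict with "pixels" (384x512x3 uint8, red, green, blue), "depth" (384x512 float32, m along the optical axis (not along the pixel's ray), 0 where there is no reading), "fx", "fy", "cx", "cy" (pixels), "dist" ([k1, k2, p1, p2, k3] as OpenCV has them; the pictures are not rectified), "pose" (4x4, takes a point from camera to world coordinates); the wrist camera has in their place "tool_from_camera" (4x4, takes a point from camera to tool coordinates, whose origin is the TCP and whose axes are the tool frame's). Camera axes: x right, y down, z forward; pixel columns grow to the right and rows downward; lengths in m; the calibration is good to about 2 mm. A picture is of the moment at which its call begins: read the wrist's pose just before it.
- close_job(): hands the job in, once; it reports no verdict.
The state is a dict: "clock": time; "joint_pos": joint angles; "qvel": joint speeds; "tau": joint torques, N m; "tool_pos": TCP position; "orientation": TCP orientation; "force": force on the tool from outside, world axes, zero at the start; "moment": the same for the moment, N m; "opening": finger opening in m.
Only numpy, scipy, OpenCV 4.12 (cv2) and the standard library are available. Lean on these libraries where they do the work, as an engineer would, in place of code of your own. Each camera call takes 0.05 s, during which the arm holds its last target. There are 200 camera calls.

## Working session

There is one attempt and no reset: what is moved stays moved. The work goes in short steps, Python scripts to look and compute and a shell command to move; the robot and the scene stay as the last step left them, time stands still between calls to the robot, and variables do not carry over. Pictures are saved under pics/ and viewed, about 8 in all and at most 12, crops included, and the job is handed in when it is done.

```bash
mkdir -p pics; cat > h.py <<'E'
from plant import *
import numpy as np, cv2, pickle
from scipy.spatial.transform import Rotation as R
def snap(n,f):
    o=get_obs(); s=snapshot(n)
    if n=="wrist":
        T=np.eye(4);T[:3,:3]=R.from_euler('xyz',o['orientation'],degrees=True).as_matrix();T[:3,3]=o['tool_pos']
        s['pose']=T@np.array(s['tool_from_camera'])
    pickle.dump(s,open(f'pics/{f}.pkl','wb')); cv2.imwrite(f'pics/{f}.png',s['pixels'][:,:,::-1]); return s
def load(f): return pickle.load(open(f'pics/{f}.pkl','rb'))
def K(s): return np.array([[s['fx'],0,s['cx']],[0,s['fy'],s['cy']],[0,0,1.]])
def atz(s,uv,z):
    "world point on the pixel's ray at height z"
    p=cv2.undistortPoints(np.array([[uv]],float),K(s),np.array(s['dist'],float))[0,0]
    P=np.array(s['pose']);d=P[:3,:3]@[p[0],p[1],1];return P[:3,3]+d*(z-P[2,3])/d[2]
def atd(s,uv):
    p=cv2.undistortPoints(np.array([[uv]],float),K(s),np.array(s['dist'],float))[0,0]
    P=np.array(s['pose']);d=s['depth'][int(uv[1]),int(uv[0])];return P[:3,:3]@(np.array([p[0],p[1],1])*d)+P[:3,3]
E
python3 - <<'E'
from h import *
print(get_obs())
a=[snap(n,n+'0') for n in("scene","side","wrist")]
for s in a: print(np.round(s['pose'],3).tolist(),s['fx'])
cv2.imwrite('pics/c0.png',cv2.resize(np.vstack([np.hstack([a[0]['pixels'],a[1]['pixels']])])[:,:,::-1],(800,300)))
E
```

```text
{'clock': 0.0, 'joint_pos': array([ 8.07908705e+01,  2.05924966e+01,  6.34111216e-01, -2.09455271e-02,
       -7.01376717e+01, -1.65069148e+01]), 'qvel': array([-0.05684306, -0.07114577,  0.03077676, -0.0539798 , -0.0755279 ,
        0.00166862]), 'tau': array([-1.01523074e-03, -5.82722890e+01,  2.93060213e+01,  6.99709520e+00,
        6.92052490e-03, -1.62214396e-04]), 'tool_pos': array([0.2926953 , 0.60768307, 0.2256107 ]), 'orientation': array([-1.79991583e+02, -9.76932224e-02, -1.15723184e+02]), 'force': array([-0.86436676, -0.53645747,  0.19060329]), 'moment': array([ 0.01787709, -0.01429798,  0.01050186]), 'opening': 0.08737896614872481}
[[0.613, -0.48, 0.628, -0.022], [-0.79, -0.357, 0.498, -0.324], [-0.015, -0.801, -0.598, 0.543], [0.0, 0.0, 0.0, 1.0]] 443.58830692812546
[[0.473, -0.625, 0.62, 0.013], [-0.881, -0.327, 0.343, -0.201], [-0.012, -0.709, -0.705, 0.629], [0.0, 0.0, 0.0, 1.0]] 455.08979279070445
[[-0.434, -0.873, -0.224, 0.353], [-0.901, 0.421, 0.106, 0.577], [0.002, 0.248, -0.969, 0.385], [0.0, 0.0, 0.0, 1.0]] 332.206039111281
```

View pics/scene0.png

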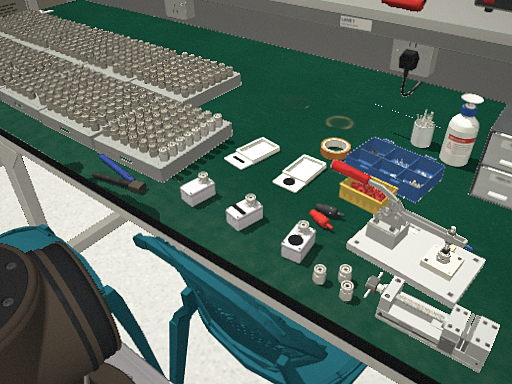

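View pics/side0.png

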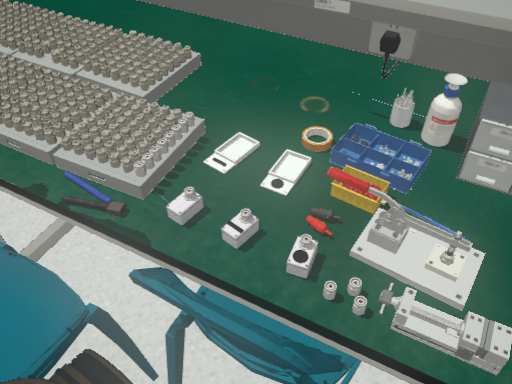

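The side view shows the untagged module at about (185,205), the bar module at (240,228) and the round module at (302,256). The reject nest is at (233,152) and the pass nest at (288,171). I'll enlarge this area.

```bash
python3 - <<'E'
from h import *
s=load('side0');c=s['pixels'][125:285,160:330,::-1]
cv2.imwrite('pics/crop1.png',cv2.resize(c,None,fx=3.7,fy=3.7,interpolation=cv2.INTER_CUBIC))
for uv in [(240,148),(291,166),(200,200),(225,235),(302,262),(237,232),(187,208)]: print(uv,atd(s,uv).round(4))
E
```

```text
(240, 148) [0.6614 0.1973 0.0023]
(291, 166) [0.659  0.0749 0.0027]
(200, 200) [0.4735 0.1738 0.0249]
(225, 235) [0.4278 0.0929 0.0184]
(302, 262) [ 0.4269 -0.0525  0.0338]
(237, 232) [0.4332 0.0712 0.0329]
(187, 208) [0.4428 0.1812 0.0288]
```

View pics/crop1.png

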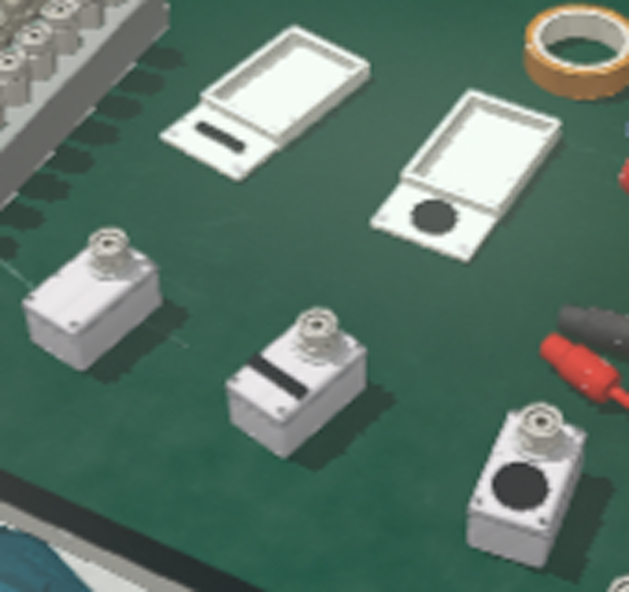

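The crop shows bar module top corners near crop (228,385), (283,418), (366,352), and round module top corners near (470,515), (547,540), (585,437), (512,410). I'll compute rough poses from these.

```bash
python3 - <<'E'
from h import *
s=load('side0')
g=lambda u,v,z: atz(s,(160+(u+.5)/3.7-.5,125+(v+.5)/3.7-.5),z)[:2].round(4)
for n,z,L in [('rej',.032,[(228,385),(283,418),(366,352)]),('rejbar',.035,[(255,360),(300,393)]),('pass',.032,[(470,515),(547,540),(585,437),(512,410)]),('passdisc',.035,[(520,486)]),('nestP',.012,[(403,178),(499,214),(561,123),(470,90)]),('discP',.0065,[(434,217)]),('nestR',.012,[(204,98),(280,136),(370,70),(294,26)]),('barR',.0065,[(198,124),(243,150)]),('cellrej',.047,[(318,322)]),('cellpass',.047,[(542,418)]),('unt',.032,[(25,303),(80,332),(160,267)])]:
    P=np.array([g(*q,z) for q in L]);print(n,P.tolist(),[ (np.linalg.norm(b-a).round(4),np.degrees(np.arctan2(*(b-a)[::-1])).round(1)) for a,b in zip(P,P[1:])])
E
```

```text
rej [[0.4276, 0.0993], [0.4225, 0.0668], [0.4753, 0.0522]] [(np.float64(0.0329), np.float64(-98.9)), (np.float64(0.0548), np.float64(-15.5))]
rejbar [[0.4445, 0.0945], [0.4368, 0.0659]] [(np.float64(0.0296), np.float64(-105.1))]
pass [[0.4135, -0.0318], [0.4171, -0.0665], [0.4762, -0.059], [0.4752, -0.0235]] [(np.float64(0.0349), np.float64(-84.1)), (np.float64(0.0596), np.float64(7.2)), (np.float64(0.0355), np.float64(91.6))]
passdisc [[0.4356, -0.0453]] []
nestP [[0.6104, 0.1019], [0.6089, 0.0442], [0.6915, 0.0444], [0.694, 0.1019]] [(np.float64(0.0577), np.float64(-91.5)), (np.float64(0.0826), np.float64(0.1)), (np.float64(0.0576), np.float64(87.5))]
discP [[0.5962, 0.076]] []
nestR [[0.6178, 0.2332], [0.6095, 0.1782], [0.6836, 0.1611], [0.6994, 0.2209]] [(np.float64(0.0556), np.float64(-98.6)), (np.float64(0.076), np.float64(-13.0)), (np.float64(0.0619), np.float64(75.2))]
barR [[0.6023, 0.2279], [0.5951, 0.1939]] [(np.float64(0.0348), np.float64(-102.0))]
cellrej [[0.4697, 0.0745]] []
cellpass [[0.4656, -0.0416]] []
unt [[0.4263, 0.2141], [0.423, 0.1794], [0.4774, 0.1692]] [(np.float64(0.0349), np.float64(-95.4)), (np.float64(0.0553), np.float64(-10.6))]
```

```bash
python3 -m pendant '[[[60,-140,10,0,0,7],[100,-190,15,0,0,14],[120,-250,20,0,0,21],[140,-310,20,0,0,28],[160,-370,20,0,0,28],[180,-430,20,0,0,28],[200,-490,20,0,0,28],[227,-548,20,0,0,28],[227,-548,20,0,0,28],[227,-548,20,0,0,28]]]' && python3 -m pendant '[[[0,0,0,0,0,0],[0,0,0,0,0,0],[0,0,0,0,0,0]]]' && python3 - <<'E'
from h import *
s=snap('wrist','w1');cv2.imwrite('pics/w1b.png',cv2.resize(s['pixels'][:,:,::-1],(800,600),interpolation=cv2.INTER_CUBIC))
print(get_obs())
E
```

```text
clock: 1.4
tool_pos: [0.5202, 0.0574, 0.2465]
orientation: [180.0, -0.0, -87.8]
force: [0.3, 0.3, 0.0]
opening: 0.0877
clock: 1.78
tool_pos: [0.5196, 0.061, 0.2466]
orientation: [-180.0, 0.0, -87.6]
force: [-0.2, -0.0, 0.0]
opening: 0.0875
{'clock': 1.825, 'joint_pos': array([ 2.81992491e+01,  5.40728341e+00, -1.65132707e+01, -3.77872960e-03,
       -6.80727783e+01,  6.41691812e+01]), 'qvel': array([ 0.00654722,  0.03735673,  0.01514226,  0.04864473, -0.07716678,
        0.09425742]), 'tau': array([-2.72339461e-01, -3.66959596e+01,  2.89729786e+01,  6.82646558e+00,
        8.33442458e-02, -7.78656715e-03]), 'tool_pos': array([0.51965579, 0.0610238 , 0.24659871]), 'orientation': array([-1.79995526e+02,  6.06041629e-03, -8.76329803e+01]), 'force': array([-0.59611252,  0.72749731, -0.64817263]), 'moment': array([-0.04567092,  0.00896918,  0.02540236]), 'opening': 0.08757043509171006}
```

View pics/w1b.png

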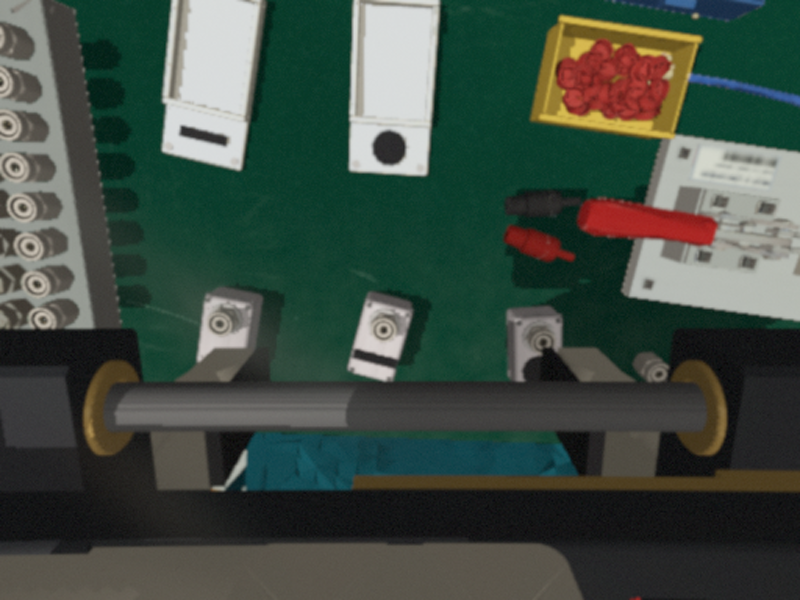

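The wrist view (800-pixel scale) shows:
- **Reject module:** complete, with top corners (368,292), (412,300), (391,381), (348,371).
- **Round module:** its front is hidden.
- **Nests:** both visible, with the disc mark at (390,148) and the bar at (181,131)-(228,141).

```bash
python3 - <<'E'
from h import *
s=load('w1')
g=lambda u,v,z: atz(s,((u+.5)*.64-.5,(v+.5)*.64-.5),z)[:2].round(4)
for n,z,L in [('rejtop',.032,[(368,292),(412,300),(391,381),(348,371),(368,292)]),('rejbar',.035,[(354,353),(396,362)]),('cellrej',.047,[(383,327)]),('passback',.032,[(507,311),(561,308)]),('passleft',.032,[(507,311),(511,380)]),('cellpass',.047,[(541,342)]),
('lipP',.005,[(350,173),(428,176)]),('discP',.0065,[(390,148)]),('wallP',.012,[(349,122),(434,126)]),('rightP',.012,[(434,126),(440,2)]),('leftP',.012,[(349,122),(354,2)]),
('lipR',.005,[(163,153),(241,169)]),('barR',.0065,[(181,131),(228,141)]),('wallR',.012,[(165,100),(249,120)]),('rightR',.012,[(249,120),(266,2)])]:
    P=np.array([g(*q,z) for q in L]);print(n,P.tolist(),P[:4].mean(0).round(4),[ (float(np.linalg.norm(b-a).round(4)),float(np.degrees(np.arctan2(*(b-a)[::-1])).round(1))) for a,b in zip(P,P[1:])])
E
```

```text
rejtop [[0.4945, 0.0852], [0.4897, 0.0524], [0.4244, 0.0658], [0.4313, 0.0991], [0.4945, 0.0852]] [0.46   0.0756] [(0.0331, -98.3), (0.0667, 168.4), (0.034, 78.3), (0.0647, -12.4)]
rejbar [[0.4473, 0.0945], [0.4413, 0.0625]] [0.4443 0.0785] [(0.0326, -100.6)]
cellrej [[0.4726, 0.0729]] [0.4726 0.0729] []
passback [[0.4842, -0.0188], [0.4881, -0.0587]] [ 0.4862 -0.0388] [(0.0401, -84.4)]
passleft [[0.4842, -0.0188], [0.4291, -0.0268]] [ 0.4566 -0.0228] [(0.0557, -171.7)]
cellpass [[0.466, -0.0423]] [ 0.466  -0.0423] []
lipP [[0.579, 0.1025], [0.5792, 0.044]] [0.5791 0.0732] [(0.0585, -89.8)]
discP [[0.5981, 0.0732]] [0.5981 0.0732] []
wallP [[0.6145, 0.103], [0.6144, 0.0419]] [0.6144 0.0724] [(0.0611, -90.1)]
rightP [[0.6144, 0.0419], [0.6937, 0.0423]] [0.654  0.0421] [(0.0793, 0.3)]
leftP [[0.6145, 0.103], [0.6913, 0.1005]] [0.6529 0.1018] [(0.0768, -1.9)]
lipR [[0.5871, 0.2402], [0.5783, 0.1836]] [0.5827 0.2119] [(0.0573, -98.8)]
barR [[0.6031, 0.2254], [0.5978, 0.1918]] [0.6004 0.2086] [(0.034, -99.0)]
wallR [[0.6232, 0.2328], [0.6127, 0.1744]] [0.618  0.2036] [(0.0593, -100.2)]
rightR [[0.6127, 0.1744], [0.6885, 0.1599]] [0.6506 0.1672] [(0.0772, -10.8)]
```

```bash
python3 -m pendant '[[[-30,-50,-30,0,0,3.6],[-68,-105,-60,0,0,3.6],[-68,-105,-110,0,0,3.6],[-68,-105,-150,0,0,3.6],[-68,-105,-180,0,0,3.6],[-68,-105,-180,0,0,3.6],[-68,-105,-180,0,0,3.6]]]' -0.3 && python3 - <<'E'
from h import *
s=snap('wrist','w2');t=snap('side','s2')
cv2.imwrite('pics/c2.png',np.hstack([cv2.resize(s['pixels'],(400,300)),cv2.resize(t['pixels'][180:330,220:420],(400,300))])[:,:,::-1])
E
```

```text
clock: 2.7
tool_pos: [0.4528, -0.0443, 0.0676]
orientation: [-179.9, -0.0, -84.0]
force: [0.6, 0.4, 0.4]
opening: 0.0574
```

View pics/c2.png

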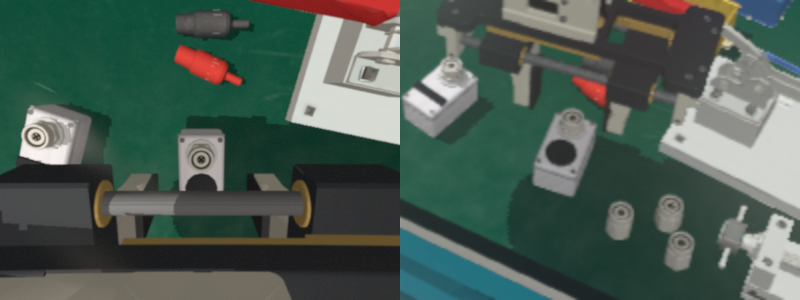

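The module sits between the fingers; the shift between pictures agrees. I'll check clearance around the gripper's body at grasp height, and the module's centring, before descending.

```bash
python3 - <<'E'
from h import *
def cloud(f):
    s=load(f);v,u=np.mgrid[0:384,0:512];uv=np.stack([u,v],-1).reshape(-1,1,2).astype(float)
    p=cv2.undistortPoints(uv,K(s),np.array(s['dist'],float))[:,0];d=s['depth'].reshape(-1,1)
    P=np.array(s['pose']);X=np.hstack([p,np.ones((len(p),1))])*d;return (X@P[:3,:3].T+P[:3,3])[d[:,0]>0]
for f in('side0','scene0'):
    X=cloud(f)
    for zr in[(.015,.03),(.03,.06),(.06,.2)]:
        m=(X[:,0]>.38)&(X[:,0]<.52)&(X[:,1]>-.17)&(X[:,1]<-.075)&(X[:,2]>zr[0])&(X[:,2]<zr[1])
        print(f,zr,m.sum(),X[m].min(0).round(3) if m.any() else'',X[m].max(0).round(3) if m.any() else'')
    m=(X[:,0]>.40)&(X[:,0]<.5)&(X[:,1]>-.075)&(X[:,1]<-.01)&(abs(X[:,2]-.033)<.004)
    r=cv2.minAreaRect((X[m,:2]*1000).astype(np.float32));print(m.sum(),r)
E
```

```text
side0 (0.015, 0.03) 954 [ 0.398 -0.17   0.015] [ 0.52  -0.099  0.029]
side0 (0.03, 0.06) 0  
side0 (0.06, 0.2) 0  
529 ((449.57513427734375, -44.06538391113281), (60.932010650634766, 35.45900344848633), 5.9190521240234375)
scene0 (0.015, 0.03) 968 [ 0.397 -0.17   0.015] [ 0.52  -0.099  0.029]
scene0 (0.03, 0.06) 0  
scene0 (0.06, 0.2) 0  
453 ((448.0118408203125, -44.09699630737305), (59.23896026611328, 35.61033630371094), 5.881889343261719)
```

```bash
python3 -m pendant '[[[-3,0,-25,0,0,0],[-3,0,-45,0,0,0],[-3,0,-54,0,0,0],[-3,0,-54,0,0,0],[-3,0,-54,0,0,0]]]' && python3 -m pendant '[[[0,0,0,0,0,0],[0,0,0,0,0,0],[0,0,0,0,0,0],[0,0,0,0,0,0]]]' 1 && python3 - <<'E'
from h import *
def cloud(f):
    s=load(f);v,u=np.mgrid[0:384,0:512];uv=np.stack([u,v],-1).reshape(-1,1,2).astype(float)
    p=cv2.undistortPoints(uv,K(s),np.array(s['dist'],float))[:,0];d=s['depth'].reshape(-1,1)
    P=np.array(s['pose']);X=np.hstack([p,np.ones((len(p),1))])*d;return (X@P[:3,:3].T+P[:3,3])[d[:,0]>0]
for f in('side0','scene0','w1'):
    X=cloud(f)
    for n,b,z,t in[('rej',(.40,.52,.04,.11),.033,.004),('nP',(.603,.705,.03,.115),.012,.0025),('nR',(.603,.72,.15,.245),.012,.0025)]:
        m=(X[:,0]>b[0])&(X[:,0]<b[1])&(X[:,1]>b[2])&(X[:,1]<b[3])&(abs(X[:,2]-z)<t)
        print(f,n,m.sum(),cv2.minAreaRect((X[m,:2]*1000).astype(np.float32)))
E
```

```text
clock: 3.42
tool_pos: [0.4496, -0.0447, 0.0134]
orientation: [-179.9, 0.0, -84.1]
force: [-0.2, 0.3, 0.9]
opening: 0.0572
clock: 3.92
tool_pos: [0.4491, -0.0448, 0.0128]
orientation: [-180.0, 0.0, -84.1]
force: [0.1, 1.5, 5.2]
opening: 0.0357
side0 rej 439 ((454.54803466796875, 77.15252685546875), (36.42707061767578, 59.635807037353516), 77.40129852294922)
side0 nP 172 ((653.9412841796875, 73.74829864501953), (59.22329330444336, 84.10401916503906), 87.88037109375)
side0 nR 165 ((654.8793334960938, 200.6260223388672), (59.61698913574219, 83.71248626708984), 79.65179443359375)
scene0 rej 369 ((454.043701171875, 77.536376953125), (36.626976013183594, 59.5777587890625), 76.42967224121094)
scene0 nP 163 ((653.3071899414062, 73.83985900878906), (59.38759994506836, 84.89262390136719), 87.9661636352539)
scene0 nR 141 ((654.915283203125, 199.94088745117188), (59.9410400390625, 83.68006896972656), 79.36470031738281)
w1 rej 1176 ((456.1365051269531, 76.19970703125), (36.038787841796875, 59.31011199951172), 77.20829010009766)
w1 nP 906 ((649.4467163085938, 73.219482421875), (57.67824935913086, 91.8614501953125), 88.81531524658203)
w1 nR 815 ((648.8947143554688, 200.293212890625), (59.21950912475586, 92.83068084716797), 80.36465454101562)
```

Gripped at 35.7 mm. I'll lift and check for tall obstacles near the placing.

```bash
python3 -m pendant '[[[0,0,10,0,0,0],[0,0,50,0,0,0],[0,0,110,0,0,-7],[0,60,110,0,0,-7],[0,118,110,0,0,-7],[0,118,110,0,0,-7]]]' && python3 - <<'E'
from h import *
def cloud(f):
    s=load(f);v,u=np.mgrid[0:384,0:512];uv=np.stack([u,v],-1).reshape(-1,1,2).astype(float)
    p=cv2.undistortPoints(uv,K(s),np.array(s['dist'],float))[:,0];d=s['depth'].reshape(-1,1)
    P=np.array(s['pose']);X=np.hstack([p,np.ones((len(p),1))])*d;return (X@P[:3,:3].T+P[:3,3])[d[:,0]>0]
for f in('side0','scene0'):
    X=cloud(f)
    for b in [(.48,.72,-.09,.31,.06),(.60,.71,.0,.31,.03)]:
        m=(X[:,0]>b[0])&(X[:,0]<b[1])&(X[:,1]>b[2])&(X[:,1]<b[3])&(X[:,2]>b[4]);print(f,m.sum(),X[m].min(0).round(3) if m.any() else'',X[m].max(0).round(3) if m.any() else'')
E
```

```text
clock: 4.68
tool_pos: [0.4491, 0.0762, 0.1234]
orientation: [-179.9, 0.1, -90.9]
force: [-0.5, -0.3, -3.7]
opening: 0.0356
side0 508 [ 0.487 -0.09   0.06 ] [0.654 0.31  0.124]
side0 339 [0.6   0.004 0.03 ] [0.71  0.31  0.064]
scene0 452 [ 0.481 -0.09   0.06 ] [0.654 0.31  0.123]
scene0 307 [0.6  0.   0.03] [0.71  0.31  0.064]
```

```bash
python3 - <<'E'
from h import *
def cloud(f):
    s=load(f);v,u=np.mgrid[0:384,0:512];uv=np.stack([u,v],-1).reshape(-1,1,2).astype(float)
    p=cv2.undistortPoints(uv,K(s),np.array(s['dist'],float))[:,0];d=s['depth'].reshape(-1,1)
    P=np.array(s['pose']);X=np.hstack([p,np.ones((len(p),1))])*d;return (X@P[:3,:3].T+P[:3,3])[d[:,0]>0]
X=np.vstack([cloud('side0'),cloud('scene0')])
for y in np.arange(-.09,.33,.02):
    m=(X[:,0]>.48)&(X[:,0]<.72)&(X[:,1]>y)&(X[:,1]<y+.02)&(X[:,2]>.03)
    if m.any():
        print(y.round(2),m.sum(),'x',X[m,0].min().round(3),X[m,0].max().round(3),'zmax',X[m,2].max().round(3))
E
```

```text
-0.09 395 x 0.547 0.704 zmax 0.123
-0.07 385 x 0.549 0.706 zmax 0.123
-0.05 313 x 0.551 0.717 zmax 0.124
-0.03 72 x 0.617 0.71 zmax 0.037
-0.01 55 x 0.705 0.719 zmax 0.037
0.01 4 x 0.708 0.714 zmax 0.036
0.05 4 x 0.48 0.483 zmax 0.031
0.07 2 x 0.48 0.483 zmax 0.034
0.17 5 x 0.481 0.483 zmax 0.031
0.27 55 x 0.48 0.546 zmax 0.037
0.29 2134 x 0.48 0.678 zmax 0.064
0.31 432 x 0.486 0.679 zmax 0.065
```

```bash
python3 -m pendant '[[[60,-2,0,0,0,0],[120,-2,0,0,0,0],[180,-2,0,0,0,0],[204,-2,-40,0,0,0],[204,-2,-80,0,0,0],[204,-2,-80,0,0,0],[204,-2,-80,0,0,0]]]' && python3 - <<'E'
from h import *
s=snap('side','s3');t=snap('scene','t3')
f=lambda i:cv2.resize(i,(400,400),interpolation=cv2.INTER_CUBIC)
cv2.imwrite('pics/c3.png',np.hstack([f(s['pixels'][90:230,220:360]),f(t['pixels'][100:240,230:370])])[:,:,::-1])
def cloud(s):
    v,u=np.mgrid[0:384,0:512];uv=np.stack([u,v],-1).reshape(-1,1,2).astype(float)
    p=cv2.undistortPoints(uv,K(s),np.array(s['dist'],float))[:,0];d=s['depth'].reshape(-1,1)
    P=np.array(s['pose']);X=np.hstack([p,np.ones((len(p),1))])*d;return (X@P[:3,:3].T+P[:3,3])[d[:,0]>0]
for q in (s,t):
    X=cloud(q);m=(X[:,0]>.61)&(X[:,0]<.70)&(abs(X[:,1]-.0737)<.018)&(X[:,2]>.036)&(X[:,2]<.075)
    print(m.sum(),np.percentile(X[m],[0,2,98,100],axis=0).round(4))
E
```

```text
clock: 5.55
tool_pos: [0.6534, 0.0709, 0.0441]
orientation: [-179.9, -0.0, -91.1]
force: [0.6, 0.4, -0.6]
opening: 0.0358
444 [[0.622  0.0558 0.0361]
 [0.6231 0.0567 0.0376]
 [0.6668 0.0894 0.0735]
 [0.6801 0.0915 0.0747]]
364 [[0.6218 0.0557 0.0363]
 [0.6228 0.0567 0.0371]
 [0.664  0.0899 0.0737]
 [0.6737 0.0909 0.075 ]]
```

View pics/c3.png

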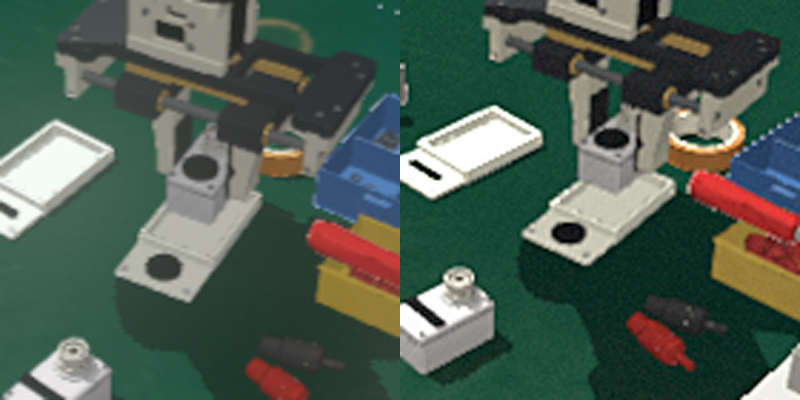

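The round module hangs centred above the nest with the disc mark. Lowering and releasing.

```bash
python3 -m pendant '[[[1,0,-12,0,0,0],[1,0,-20,0,0,0],[1,0,-25,0,0,0],[1,0,-27,0,0,0],[1,0,-27,0,0,0],[1,0,-27,0,0,0]]]'
```

```text
clock: 6.4
tool_pos: [0.6537, 0.0711, 0.0159]
orientation: [180.0, -0.0, -91.1]
force: [-4.7, 1.1, 5.7]
opening: 0.0358
```

```bash
python3 -m pendant '[[[0,0,0,0,0,0],[0,0,0,0,0,0],[0,0,0,0,0,0]]]' -0.3 && python3 -m pendant '[[[0,0,15,0,0,0],[0,0,50,0,0,0],[-30,0,100,0,0,0],[-90,0,120,0,0,0],[-150,0,120,0,0,0],[-150,0,120,0,0,0],[-150,0,120,0,0,0]]]' && python3 - <<'E'
from h import *
s=snap('side','s4');t=snap('scene','t4');w=snap('wrist','w4')
f=lambda i:cv2.resize(i,(400,400),interpolation=cv2.INTER_CUBIC)
cv2.imwrite('pics/c4.png',np.hstack([f(s['pixels'][90:230,220:360]),f(w['pixels'][0:384,64:448])])[:,:,::-1])
def cloud(s):
    v,u=np.mgrid[0:384,0:512];uv=np.stack([u,v],-1).reshape(-1,1,2).astype(float)
    p=cv2.undistortPoints(uv,K(s),np.array(s['dist'],float))[:,0];d=s['depth'].reshape(-1,1)
    P=np.array(s['pose']);X=np.hstack([p,np.ones((len(p),1))])*d;return (X@P[:3,:3].T+P[:3,3])[d[:,0]>0]
for q in (s,t,w):
    X=cloud(q)
    for n,b,z in[('pass',(.60,.71,.03,.115),.036),('rej',(.40,.52,.04,.11),.033)]:
        m=(X[:,0]>b[0])&(X[:,0]<b[1])&(X[:,1]>b[2])&(X[:,1]<b[3])&(abs(X[:,2]-z)<.004)
        if m.sum()>20: print(n,m.sum(),cv2.minAreaRect((X[m,:2]*1000).astype(np.float32)),np.median(X[m,2]).round(4))
E
```

```text
clock: 6.78
tool_pos: [0.6541, 0.0712, 0.0155]
orientation: [-180.0, 0.0, -91.1]
force: [-0.8, 0.6, 0.4]
opening: 0.0554
clock: 7.65
tool_pos: [0.5046, 0.0716, 0.1372]
orientation: [-179.8, 0.1, -91.1]
force: [0.3, -0.2, -0.9]
opening: 0.0573
pass 174 ((651.9334106445312, 70.20027160644531), (57.032466888427734, 35.69975280761719), 1.3955899477005005) 0.035
rej 440 ((454.3455505371094, 76.71566009521484), (36.201454162597656, 60.34765625), 76.74800109863281) 0.0317
pass 245 ((652.318603515625, 70.40634155273438), (36.55197525024414, 61.290130615234375), 88.55774688720703) 0.0352
rej 369 ((453.8323059082031, 77.58881378173828), (38.33993148803711, 59.29365158081055), 76.35765075683594) 0.032
pass 1456 ((634.21728515625, 69.85620880126953), (35.65470886230469, 18.641315460205078), 88.77986907958984) 0.0363
rej 926 ((456.1771240234375, 76.251953125), (35.7850456237793, 59.75251770019531), 76.57015991210938) 0.0326
```

View pics/c4.png

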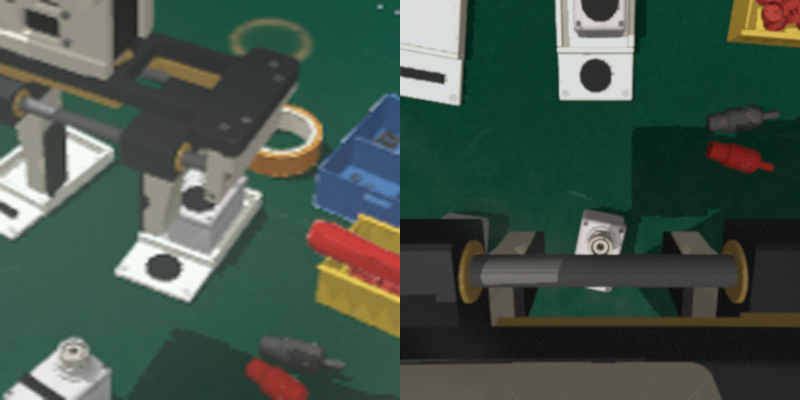

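The round module sits flat in its nest, top at 35 mm and about 3 mm off centre. Next, the bar module.

```bash
python3 -m pendant '[[[-25,3,-20,0,0,-6],[-50,5,-50,0,0,-12],[-50,5,-75,0,0,-12],[-50,5,-90,0,0,-12],[-50,5,-110,0,0,-12],[-50,5,-120,0,0,-12],[-50,5,-124,0,0,-12],[-50,5,-124,0,0,-12]]]' && python3 -m pendant '[[[0,0,0,0,0,0],[0,0,0,0,0,0],[0,0,0,0,0,0],[0,0,0,0,0,0]]]' 1
```

```text
clock: 8.8
tool_pos: [0.4541, 0.0762, 0.0116]
orientation: [180.0, -0.0, -103.1]
force: [-0.9, -0.9, -0.0]
opening: 0.0566
clock: 9.3
tool_pos: [0.4543, 0.0764, 0.012]
orientation: [-180.0, 0.0, -103.1]
force: [-0.5, 1.2, 5.9]
opening: 0.0356
```

```bash
python3 -m pendant '[[[0,0,10,0,0,0],[0,0,50,0,0,0],[15,10,110,0,0,2.8],[65,40,110,0,0,2.8],[115,70,110,0,0,2.8],[165,100,110,0,0,2.8],[200,123,90,0,0,2.8],[200,123,50,0,0,2.8],[200,123,31,0,0,2.8],[200,123,31,0,0,2.8]]]' && python3 -m pendant '[[[0,0,0,0,0,0],[0,0,0,0,0,0]]]' && python3 - <<'E'
from h import *
s=snap('side','s5');t=snap('scene','t5')
f=lambda i:cv2.resize(i,(400,400),interpolation=cv2.INTER_CUBIC)
cv2.imwrite('pics/c5.png',np.hstack([f(s['pixels'][70:210,170:310]),f(t['pixels'][80:220,190:330])])[:,:,::-1])
def cloud(s):
    v,u=np.mgrid[0:384,0:512];uv=np.stack([u,v],-1).reshape(-1,1,2).astype(float)
    p=cv2.undistortPoints(uv,K(s),np.array(s['dist'],float))[:,0];d=s['depth'].reshape(-1,1)
    P=np.array(s['pose']);X=np.hstack([p,np.ones((len(p),1))])*d;return (X@P[:3,:3].T+P[:3,3])[d[:,0]>0]
a=np.radians(-10.3);Rm=np.array([[np.cos(a),np.sin(a)],[-np.sin(a),np.cos(a)]])
for q in (s,t):
    X=cloud(q);L=(X[:,:2]-[.655,.2])@Rm.T;m=(abs(L[:,0])<.045)&(abs(L[:,1])<.024)&(X[:,2]>.036)&(X[:,2]<.06)
    print(m.sum(),np.percentile(np.c_[L[m],X[m,2]],[0,2,98,100],axis=0).round(4))
E
```

```text
clock: 10.55
tool_pos: [0.6525, 0.1982, 0.0413]
orientation: [179.8, -0.1, -100.3]
force: [-0.6, -0.7, -1.2]
opening: 0.0357
clock: 10.8
tool_pos: [0.6547, 0.1995, 0.0446]
orientation: [-179.9, 0.1, -100.3]
force: [0.6, 0.0, -2.0]
opening: 0.0354
184 [[-0.0316 -0.0231  0.0362]
 [-0.0311 -0.0207  0.0365]
 [-0.0087  0.0152  0.0592]
 [-0.0042  0.0231  0.0599]]
178 [[-0.0328 -0.0234  0.036 ]
 [-0.0314 -0.0217  0.0363]
 [-0.0052  0.016   0.0593]
 [ 0.0252  0.0214  0.06  ]]
```

View pics/c5.png

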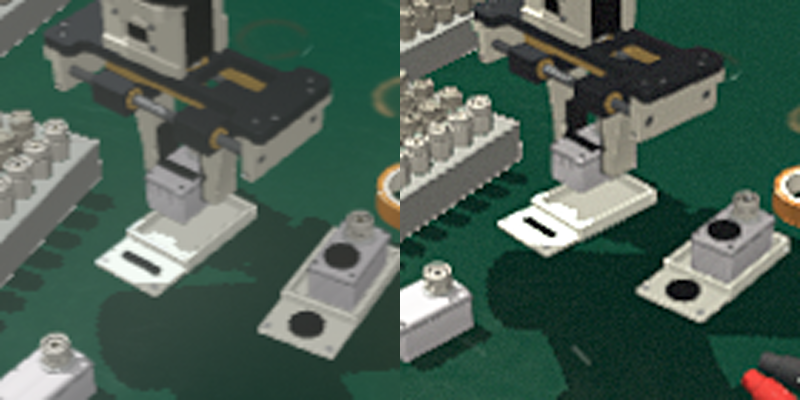

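The bar module is above the bar nest and well aligned. Lowering and releasing.

```bash
python3 -m pendant '[[[1,0,-12,0,0,0],[1,0,-20,0,0,0],[1,0,-25,0,0,0],[1,0,-28,0,0,0],[1,0,-28,0,0,0],[1,0,-28,0,0,0]]]' && python3 -m pendant '[[[0,0,0,0,0,0],[0,0,0,0,0,0],[0,0,0,0,0,0]]]' -0.3 && python3 -m pendant '[[[0,0,15,0,0,0],[0,0,50,0,0,0],[0,0,100,0,0,0],[-60,0,140,0,0,0],[-120,0,140,0,0,0],[-180,0,140,0,0,0],[-180,0,140,0,0,0],[-180,0,140,0,0,0]]]' && python3 - <<'E'
from h import *
s=snap('side','s6');t=snap('scene','t6');w=snap('wrist','w6')
f=lambda i:cv2.resize(i,(400,400),interpolation=cv2.INTER_CUBIC)
cv2.imwrite('pics/c6.png',np.hstack([f(t['pixels'][100:260,190:350]),f(w['pixels'][0:384,64:448])])[:,:,::-1])
def cloud(s):
    v,u=np.mgrid[0:384,0:512];uv=np.stack([u,v],-1).reshape(-1,1,2).astype(float)
    p=cv2.undistortPoints(uv,K(s),np.array(s['dist'],float))[:,0];d=s['depth'].reshape(-1,1)
    P=np.array(s['pose']);X=np.hstack([p,np.ones((len(p),1))])*d;return (X@P[:3,:3].T+P[:3,3])[d[:,0]>0]
for q in (s,t,w):
    X=cloud(q)
    for n,b,z in[('pass',(.60,.71,.03,.115),.036),('rej',(.60,.72,.15,.245),.036)]:
        m=(X[:,0]>b[0])&(X[:,0]<b[1])&(X[:,1]>b[2])&(X[:,1]<b[3])&(abs(X[:,2]-z)<.004)
        if m.sum()>20: print(n,m.sum(),cv2.minAreaRect((X[m,:2]*1000).astype(np.float32)),np.percentile(X[m,2],[10,50,90]).round(4))
E
```

```text
clock: 11.65
tool_pos: [0.6546, 0.199, 0.0151]
orientation: [180.0, -0.0, -100.3]
force: [-3.9, -0.8, 6.4]
opening: 0.036
clock: 12.02
tool_pos: [0.655, 0.1992, 0.0144]
orientation: [-180.0, 0.0, -100.3]
force: [-0.7, 0.5, -0.1]
opening: 0.056
clock: 13.02
tool_pos: [0.4754, 0.1998, 0.1562]
orientation: [-179.9, 0.1, -100.2]
force: [0.5, 0.5, -0.7]
opening: 0.0572
pass 295 ((653.70703125, 70.2652359008789), (35.68916320800781, 61.866573333740234), 87.46664428710938) [0.033  0.0351 0.0378]
rej 264 ((653.1690063476562, 197.69241333007812), (37.10422134399414, 57.31895446777344), 80.55616760253906) [0.0329 0.0347 0.0375]
pass 247 ((652.8921508789062, 69.79267883300781), (36.24576950073242, 60.08342742919922), 87.75303649902344) [0.0328 0.0352 0.0376]
rej 209 ((653.0384521484375, 197.34274291992188), (36.37186050415039, 59.579837799072266), 77.9503173828125) [0.033  0.035  0.0375]
```

View pics/c6.png

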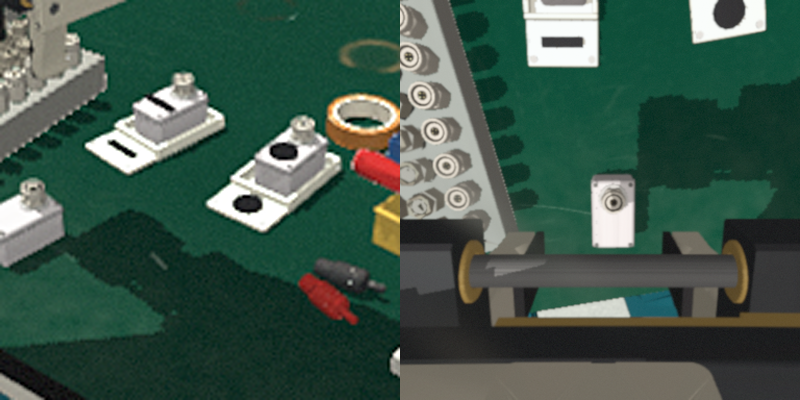

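Both modules lie flat in the matching nests (tops at 35 mm), and the gripper is empty and clear. Handing in.

```bash
python3 -c "from plant import *; print(close_job())"
```

```text
the job is handed in; nothing more can be done
None
```

Both tagged modules are sorted: the round-tag module is in the disc (pass) nest and the bar-tag module in the bar (reject) nest. I handed the job in at about 13 s of the 46 s allowed. The untagged module was not touched.

- **Seating:** the last camera and depth check showed both housing tops at about 35 mm, which is 32 mm of housing on the 3 mm nest floor. Both were upright, released and at rest, and the gripper was empty and well clear.
- **Alignment:** both are square to their nests to about 2°. The pass module sits about 3 to 4 mm off its nest centre in y and the reject module about 3 mm off, both inside the 7 mm of side clearance.
- **Forces:** the forces read at the end of each move stayed below about 8 N.
- **Disagreements:** the wrist camera put some edges 2 to 3 mm away from where the fixed cameras did. The final seating numbers come from the two fixed cameras only, since both modules were mostly outside the wrist view. No check failed.

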